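# Put three mixed-up lab vessels back on their own trays

## Robot

A 6-joint arm with a two-finger parallel gripper is mounted at the origin on the work surface. World frame = base frame: x ahead of the robot, y to its left, z up, the work surface at z = 0. Lengths are in m, angles in rad, forces in N, time in s.
With the tool pointing down it reaches from about 0.325 to 0.9 m from the base axis. Payload 6.1 kg.
Tool frame: the origin (TCP) lies on the front face of the gripper's body, between the roots of the fingers; the fingertips stand 70 mm ahead of it and the grasp point (between the pads) lies 51 mm ahead of it; z points along the fingers, y is the line along which they close (so a half turn about z gives the same grasp; the last joint's range is limited). The gripper opens to 87 mm and grips with 3 to 60 N. Pads are 19 mm wide; open, the fingers measure 117 mm over their backs; the gripper's body (75 mm by 190 mm) begins 51 mm behind the grasp point.
Start: joints at [1.002, 0.22, 1.526, -0, 1.395, -0.126], TCP at [0.268, 0.565, 0.292] pointing down, gripper open.
Joint ranges: [-2.98, 2.98], [-0.91, 2.08], [0.09, 2.57], [-1.24, 4.39], [0.2, 2.65], [-2.68, 2.68]. Speed limits (rad/s): [2.57, 2.57, 3.01, 3.14, 3.14, 3.14].

## Interface

Orientations are given as a unit quaternion [w, x, y, z].
In Python, from cell import robot gives the robot as it stands.
- The arm moves only by the shell command python3 -m pendant 'ROWS' [FORCE]. ROWS is JSON, a list of rows, each a list of 3 entries, a list of its own where there are three numbers: the shift along the world's x, y, z in m, then the turn, a rotation vector about the world's x, y, z in degrees, then the opening, from -1 (shut) to 1 (fully open). In form: [[[tx, ty, tz], [ax, ay, az], hand], ...]. A call has 1 to 12 rows; each row is the pose to reach, as a shift and turn from the pose commanded when the call began; what a row does not reach only later rows make up. A row lasts 1/8 s, in which the tool goes at most 62.5 mm and 10.7 degrees, less where a joint would pass 70% of its speed; a pose out of reach is approached as far as the arm can. A call with a gripper value outside its range is refused whole. The fingers move at their own pace and stop on an object; FORCE is the grip in N (left out, the last holds). Time passes only in rows, so rows that repeat a pose let the fingers close. It gives the time, the measured TCP pose, the force, the opening and the grip force at its end, in the units of the state.
- robot.observe(): the state, without advancing time (a new reading comes with each control period).
- robot.read_camera(name): name is "scene" or "top" or "wrist"; returns the picture (384x512x3 uint8, blue, green, red); there is no depth.
- robot.get_calibration(name): a dict with "K" (3x3 intrinsics, pixels), "eye" and "orientation" of the camera in the world. Camera axes: x right, y down, z forward; pixel columns grow to the right and rows downward; lengths in m; the calibration is good to about 2 mm. A picture is of the moment at which its call begins: read the wrist's pose just before it. get_calibration takes no time and is no camera call; for the wrist camera it gives the pose at the moment of the call.
- robot.finish_job(): hands the job in; it is judged then, once.
The state is a dict: "time_s": time; "joint_positions": joint angles; "joint_velocities": joint speeds; "joint_efforts": joint torques, N m; "ee_pos": TCP position; "orientation": TCP orientation; "force": force on the tool from outside, world axes, zero at the start; "ft_torque": the same for the moment, N m; "width": finger opening in m; "gripper_force": force on a finger pad.
Only numpy, scipy, OpenCV 4.12 (cv2) and the standard library are available. Lean on these libraries where they do the work, as an engineer would, in place of code of your own. Each camera call takes 0.05 s, during which the arm holds its last target. There are 200 camera calls.

## Task

The three vessels by the microscope stand on each other's trays: put each in the middle of the steel tray of its own shape, the culture flask lying lengthwise on the long tray, the square slide box on the square tray and the round jar on the round tray. To make room, park one of them on the empty rubber mat on the way. Keep them upright as they are, set them down gently rather than dropping them, and leave the tip rack, the camera and the eyepiece where they are.

Things in the scene. Friction and masses are not known exactly. Their poses are not given: they have to be found in the camera images.
- flask: frosted-clear cell culture flask lying on its broad side, 92 mm long, 43 wide, 26 high, about 60 g: a flat block with a neck and a round purple screw cap (25 mm across) at its +x end. Origin: middle of its underside; x lengthwise, y across, z up. The block spans x = -46 to +16 mm and is best gripped across y near x = -12 mm; the cap ends at x = +46 mm
- slide_box: closed square slide box, 48 x 48 mm and 40 mm high, grey with a white lid that does not come off, about 90 g. Origin: centre of its underside, x and y square to its sides, z up
- jar: round amber jar with a white lid that does not come off, 50 mm across all the way up, 50 mm high, about 120 g. Origin: centre of its underside, z up
- tray_long: fixed long rectangular steel tray, outside 122 x 70 mm (inside 116 x 64 mm), floor 3 mm thick, rim 9 mm high above the bench. Origin: centre of its underside on the bench, x along its length
- tray_square: fixed square steel tray, outside 114 x 114 mm (inside 108 x 108 mm), floor 3 mm thick, rim 9 mm high above the bench. Origin: centre of its underside on the bench, x and y square to its sides
- tray_round: fixed round steel tray, 116 mm across outside (110 mm inside), floor 3 mm thick, rim 9 mm high above the bench. Origin: centre of its underside on the bench
- mat: fixed empty black rubber mat without rim, 110 x 110 mm, 4 mm thick. Origin: centre of its underside on the bench
- tip_rack: bystander: grey pipette tip rack with white tips, 85 x 110 mm, 51 mm high. Origin: centre of its underside
- camera: bystander: blue microscope camera, a 60 mm block standing with its dark round mount on top, 66 mm high. Origin: centre of its underside
- eyepiece: bystander: black microscope eyepiece standing on end, 34 mm across, 56 mm high. Origin: centre of its underside
There are look-alikes about, which are no part of the job. What is shaped like the tray_round but turquoise is not meant.

How it is judged:
By the outcome, as a careful person would: the job done as asked, in the order asked, and still so for the second after the job is handed in, with the robot touching nothing.
It also fails if it takes over 93 s, if anything falls off the work surface, if the arm or the gripper's body presses on something with over 40 N, if the wrist force passes 120 N, or if a joint passes its speed limit or range.

## Working session

There is one attempt and no reset: what is moved stays moved. The work goes in short steps, Python scripts to look and compute and a shell command to move; the robot and the scene stay as the last step left them, time stands still between calls to the robot, and variables do not carry over. Pictures are saved under pics/ and viewed, at most 14 in all, crops included, and the job is handed in when it is done.

```bash
mkdir -p pics; python3 - <<'E'
from cell import robot
import cv2
for n in ("top","scene"):
    im=robot.read_camera(n); cv2.imwrite(f"pics/{n}0.png",im)
    c=robot.get_calibration(n); print(n,c)
s=robot.observe(); print(s["time_s"],s["ee_pos"],s["orientation"],s["width"])
E
```

```text
top {'K': array([[400.11292045,   0.        , 256.9809675 ],
       [  0.        , 400.11292045, 187.11507978],
       [  0.        ,   0.        ,   1.        ]]), 'eye': array([ 0.32723253, -0.05810554,  1.15571515]), 'orientation': array([-0.04757105,  0.70807841, -0.70315275,  0.04402479])}
scene {'K': array([[412.50489337,   0.        , 257.1756442 ],
       [  0.        , 412.50489337, 179.43384083],
       [  0.        ,   0.        ,   1.        ]]), 'eye': array([0.83378553, 0.60060271, 0.74383437]), 'orientation': array([-0.09146466,  0.22738508,  0.89276403, -0.37802463])}
0.1 [0.26756651 0.56435097 0.29125896] [-2.89309703e-04  2.19593980e-01  9.75590973e-01 -8.08103675e-04] 0.08681721920360265
```

View pics/top0.png

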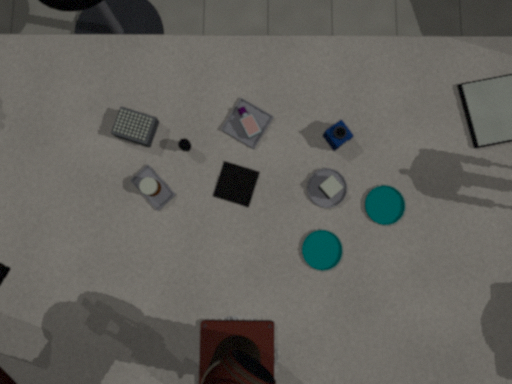

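View pics/scene0.png

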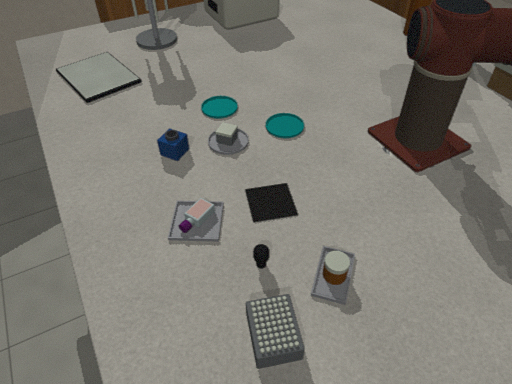

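The top view shows the flask (purple cap 242,112) on the square tray at (247,123), the slide box on the steel round tray at (326,188), and the jar on the long tray at (151,187). The mat is at (236,184). The round candidates are steel (326,188) and turquoise (384,204) and (322,250). The steel one fits, since the turquoise ones are the look-alikes. An enlarged crop should confirm this, and I'll measure in the same step.

```bash
cat > h.py <<'E'
from cell import robot
import cv2, numpy as np
from scipy.spatial.transform import Rotation as R
def rot(q): return R.from_quat([q[1],q[2],q[3],q[0]])
def cast(c,uv,z):
    uv=np.atleast_2d(np.asarray(uv,float))
    d=np.c_[uv,np.ones(len(uv))]@np.linalg.inv(c["K"]).T
    d=rot(c["orientation"]).apply(d)
    return (c["eye"]+d*((z-c["eye"][2])/d[:,2])[:,None])[:,:2]
def proj(c,p):
    q=rot(c["orientation"]).inv().apply(np.atleast_2d(p)-c["eye"])@c["K"].T
    return q[:,:2]/q[:,2:]
E
python3 - <<'E'
import cv2
im=cv2.imread("pics/top0.png")
cv2.imwrite("pics/top_crop.png",cv2.resize(im[90:280,100:420],None,fx=2.5,fy=2.5,interpolation=cv2.INTER_CUBIC))
from h import *
c=robot.get_calibration("top")
for n,uv,z in [("flask",(250,123),.029),("box",(331,186),.043),("jar",(149,186),.053),("mat",(236,184),.004),("sq",(247,123),.009),("rd",(326,188),.009),("lg",(153,187),.009),("camera",(338,135),.05),("eyep",(184,145),.05),("rack",(135,126),.05)]: print(n,cast(c,uv,z).round(3))
h=cv2.cvtColor(im,cv2.COLOR_BGR2HSV)
for p in [(250,123),(242,112),(331,186),(149,186),(230,122),(313,188),(153,200),(200,220)]: print(p,im[p[1],p[0]],h[p[1],p[0]])
E
```

```text
flask [[ 0.662 -0.03 ]]
box [[ 0.477 -0.259]]
jar [[0.472 0.249]]
mat [[0.486 0.009]]
sq [[ 0.667 -0.021]]
rd [[ 0.475 -0.251]]
lg [[0.475 0.249]]
camera [[ 0.622 -0.28 ]]
eyep [[0.59  0.155]]
rack [[0.645 0.297]]
(250, 123) [ 93  99 124] [  6  64 124]
(242, 112) [58 19 55] [148 171  58]
(331, 186) [120 130 128] [ 36  20 130]
(149, 186) [116 127 125] [ 35  22 127]
(230, 122) [78 77 78] [150   3  78]
(313, 188) [71 68 66] [108  18  71]
(153, 200) [93 88 89] [126  14  93]
(200, 220) [105 111 115] [ 18  22 115]
```

View pics/top_crop.png

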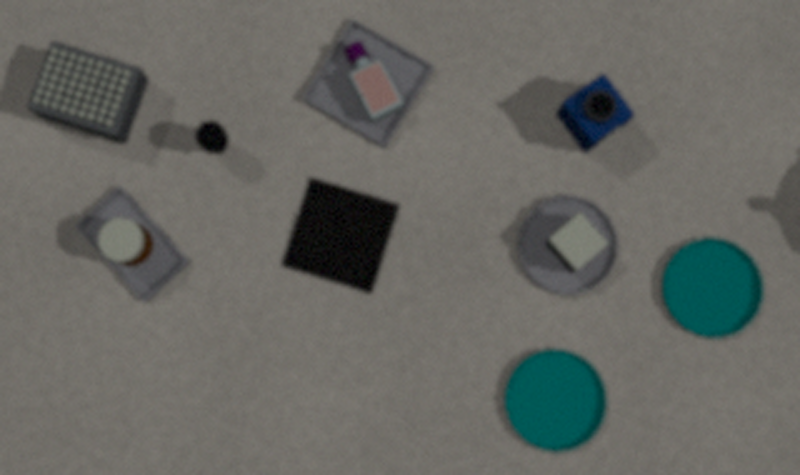

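The crop confirms the steel round tray at crop (567,245), grey like the other two trays; (712,287) and (555,400) are turquoise. The box sits right of centre on it. The jar is in the upper left of the long tray. Next I move over the jar for a wrist view.

```bash
python3 -m pendant '[[[0.02,-0.03,0],[0,0,0],1],[[0.05,-0.08,0],[0,0,0],1],[[0.09,-0.135,0],[0,0,0],1],[[0.12,-0.19,0],[0,0,0],1],[[0.15,-0.24,0],[0,0,0],1],[[0.18,-0.28,0],[0,0,0],1],[[0.2,-0.315,0],[0,0,0],1],[[0.2,-0.315,0],[0,0,0],1],[[0.2,-0.315,0],[0,0,0],1]]'
python3 - <<'E'
from h import *
s=robot.observe(); c=robot.get_calibration("wrist"); im=robot.read_camera("wrist"); cv2.imwrite("pics/w1.png",im)
print(s["ee_pos"],rot(s["orientation"]).as_matrix().round(3)); print(c)
print(cast(c,[(0,0),(511,0),(0,383),(511,383)],0).round(3))
E
```

```text
time_s: 1.23
ee_pos: [0.4674, 0.25, 0.2919]
orientation: [-0.0, 0.22, 0.976, 0.0]
force: [-0.2, 0.1, 0.4]
width: 0.0872
gripper_force: 0.0
[0.46741471 0.24995455 0.29187292] [[-0.903  0.429 -0.001]
 [ 0.429  0.903  0.   ]
 [ 0.001 -0.    -1.   ]]
{'K': array([[266.39509144,   0.        , 256.20313796],
       [  0.        , 266.39509144, 196.2277057 ],
       [  0.        ,   0.        ,   1.        ]]), 'eye': array([0.40730735, 0.27769976, 0.3847513 ]), 'orientation': array([0.10404184, 0.83899666, 0.53009978, 0.06522356])}
[[ 0.126  0.054]
 [ 0.402  0.634]
 [ 0.61  -0.333]
 [ 1.006  0.502]]
```

View pics/w1.png

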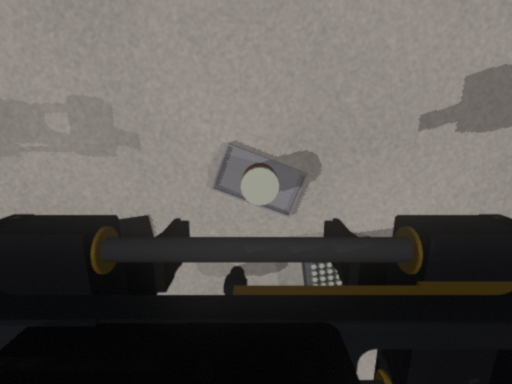

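The wrist view shows the jar lid at (260,184) and the long tray corners at about (231,144), (307,175), (292,214) and (214,188). Next I measure everything by mask in both views.

```bash
cat > seg.py <<'E'
from h import *
def clean(m,roi,k=3):
    z=np.zeros_like(m); x0,y0,x1,y1=roi; z[y0:y1,x0:x1]=m[y0:y1,x0:x1]
    z=cv2.morphologyEx(z,cv2.MORPH_CLOSE,np.ones((k,k)))
    cs,_=cv2.findContours(z,cv2.RETR_EXTERNAL,cv2.CHAIN_APPROX_NONE)
    return max(cs,key=cv2.contourArea)[:,0,:]
def steel(im):
    b=cv2.GaussianBlur(im,(0,0),1.2).astype(int); return ((b[...,2]-b[...,0])<4).astype(np.uint8)*255
def white(im,t=112):
    h=cv2.cvtColor(im,cv2.COLOR_BGR2HSV); b=cv2.GaussianBlur(im,(0,0),.6).astype(int)
    return ((b[...,1]>t)&(b[...,1]-b[...,2]>=0)).astype(np.uint8)*255
def hsv(im,lo,hi): return cv2.inRange(cv2.cvtColor(im,cv2.COLOR_BGR2HSV),lo,hi)
def rect(c,pts,z):
    p=cast(c,pts,z).astype(np.float32)*1000
    (x,y),(w,h),a=cv2.minAreaRect(p)
    if w<h: w,h,a=h,w,a+90
    return np.round([x,y,w,h,(a+90)%180-90],1)   # mm, angle of long side deg
def circ(c,pts,z):
    p=cast(c,pts,z).astype(np.float32)*1000; (x,y),r=cv2.minEnclosingCircle(p)
    return np.round([x,y,2*r,*p.mean(0)],1)
E
python3 - <<'E'
from seg import *
im=cv2.imread("pics/top0.png"); c=robot.get_calibration("top")
S=steel(im); W=white(im)
print("sq",rect(c,clean(S,(215,90,280,152)),.006))
print("rd",circ(c,clean(S,(300,160,352,214)),.006))
print("lg",rect(c,clean(S,(125,160,180,213)),.006))
print("mat",rect(c,clean(hsv(im,(0,0,0),(180,255,40)),(205,155,270,212)),.004))
print("box",rect(c,clean(W,(312,170,350,205)),.043))
print("jar",circ(c,clean(W,(130,172,165,200)),.053))
print("flask block",rect(c,clean(hsv(im,(0,35,80),(15,255,255)),(232,105,270,142)),.029))
print("cap",circ(c,clean(hsv(im,(135,90,20),(165,255,255)),(232,100,255,125)),.02))
print("camera",rect(c,clean(hsv(im,(105,130,20),(125,255,255)),(318,115,358,155)),.05))
v=np.zeros_like(im); v[...,0]=S; v[...,1]=W
import numpy as np
a=np.vstack([v[90:215,100:360]]*1); cv2.imwrite("pics/m.png",cv2.resize(np.vstack([a,im[90:215,100:360]]),None,fx=2.3,fy=2.3))
im=cv2.imread("pics/w1.png"); c=robot.get_calibration("wrist")
print(im[150,240],im[170,235],im[184,260],im[60,200])
print("w lg",rect(c,clean(steel(im),(195,130,325,218)),.006))
print("w jar",circ(c,clean(white(im,130),(235,160,285,210)),.053))
E
```

```text
sq [669.4 -20.  117.8 117.4  59.2]
rd [ 477.5 -252.3  118.3  477.3 -252.9]
lg [475.2 251.9 126.8  72.5  44.8]
mat [487.4   9.6 105.7 104.6  72.9]
box [ 477.5 -260.2   43.3   42.3   44.3]
jar [474.8 252.2  45.6 474.3 252.2]
flask block [656.2 -30.   49.5  31.3  26.5]
cap [701.8  -4.8  23.  702.2  -4.9]
camera [ 623.4 -278.5   67.8   56.7  -53.5]
[120 115 117] [109 105 108] [143 155 153] [132 139 145]
w lg [474.2 250.5 122.5  70.4  43.8]
w jar [472.9 251.6  48.5 472.8 251.5]
```

View pics/m.png

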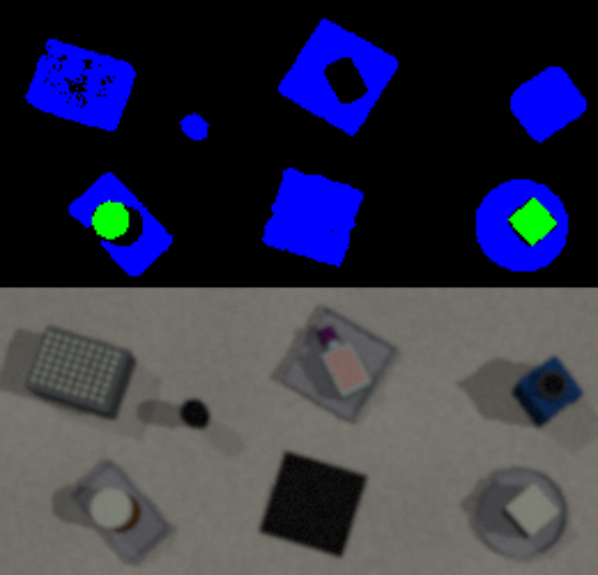

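All measured sizes agree with those given, and the jar is at about (0.474, 0.2515). I descend on the jar and grip it.

```bash
python3 -m pendant '[[[0.006,0.0015,-0.04],[0,0,0],1],[[0.006,0.0015,-0.09],[0,0,0],1],[[0.006,0.0015,-0.14],[0,0,0],1],[[0.006,0.0015,-0.18],[0,0,0],1],[[0.006,0.0015,-0.2],[0,0,0],1],[[0.006,0.0015,-0.205],[0,0,0],1],[[0.006,0.0015,-0.205],[0,0,0],0.1],[[0.006,0.0015,-0.205],[0,0,0],-0.5],[[0.006,0.0015,-0.205],[0,0,0],-0.5],[[0.006,0.0015,-0.205],[0,0,0],-0.5],[[0.006,0.0015,-0.205],[0,0,0],-0.5]]' 20
```

```text
time_s: 2.65
ee_pos: [0.474, 0.2512, 0.0877]
orientation: [0.0, 0.22, 0.976, 0.0]
force: [-1.1, -0.9, 2.1]
width: 0.0493
gripper_force: 20.0
```

```bash
python3 -m pendant '[[[0,0,0.015],[0,0,0],-0.5],[[0,0,0.05],[0,0,0],-0.5],[[0.002,-0.03,0.08],[0,0,0],-0.5],[[0.004,-0.075,0.08],[0,0,0],-0.5],[[0.007,-0.125,0.08],[0,0,0],-0.5],[[0.01,-0.175,0.08],[0,0,0],-0.5],[[0.012,-0.215,0.08],[0,0,0],-0.5],[[0.0135,-0.242,0.065],[0,0,0],-0.5],[[0.0135,-0.242,0.035],[0,0,0],-0.5],[[0.0135,-0.242,0.01],[0,0,0],-0.5],[[0.0135,-0.242,0.006],[0,0,0],-0.5],[[0.0135,-0.242,0.003],[0,0,0],-0.5]]'
python3 -m pendant '[[[0,0,-0.001],[0,0,0],-0.5],[[0,0,-0.002],[0,0,0],-0.5]]'
```

```text
time_s: 4.15
ee_pos: [0.4878, 0.0092, 0.0911]
orientation: [0.001, 0.219, 0.976, 0.0]
force: [-0.3, -0.1, -1.7]
width: 0.0492
gripper_force: 20.0
time_s: 4.4
ee_pos: [0.488, 0.0092, 0.0891]
orientation: [0.001, 0.219, 0.976, 0.0]
force: [0.1, -0.1, -1.2]
width: 0.0495
gripper_force: 20.0
```

```bash
python3 -m pendant '[[[0,0,-0.0005],[0,0,0],-0.5],[[0,0,-0.001],[0,0,0],-0.5]]'
```

```text
time_s: 4.65
ee_pos: [0.4879, 0.0092, 0.0886]
orientation: [0.0, 0.219, 0.976, 0.0]
force: [-5.1, -0.2, 12.2]
width: 0.0494
gripper_force: 20.0
```

The jar is touching the mat. I release it, rise, and go over the flask, turning the hand to its width on the way.

```bash
python3 -m pendant '[[[0,0,0],[0,0,0],0.4],[[0,0,0],[0,0,0],0.7],[[0,0,0.02],[0,0,0],1],[[0,0,0.06],[0,0,0],1],[[0,0,0.12],[0,0,5],1],[[0.03,-0.005,0.16],[0,0,15],1],[[0.07,-0.01,0.19],[0,0,25],1],[[0.11,-0.02,0.2],[0,0,35],1],[[0.15,-0.025,0.2],[0,0,45],1],[[0.176,-0.03,0.2],[0,0,53],1],[[0.176,-0.03,0.2],[0,0,53],1],[[0.176,-0.03,0.2],[0,0,53],1]]'
python3 - <<'E'
from seg import *
c=robot.get_calibration("wrist"); im=robot.read_camera("wrist"); cv2.imwrite("pics/w2.png",im)
s=robot.observe(); print(s["ee_pos"],s["joint_positions"],rot(s["orientation"]).as_matrix()[:,1])
print(proj(c,[[.669,-.02,.009],[.656,-.03,.029],[.702,-.005,.02],[.487,.01,.054]]).round())
E
```

```text
time_s: 6.15
ee_pos: [0.6625, -0.0206, 0.2866]
orientation: [-0.001, -0.238, 0.971, 0.0]
force: [0.7, 0.3, -0.5]
width: 0.0872
gripper_force: 0.0
[ 0.66243969 -0.02053351  0.28693675] [-1.49871902e-01  3.13654271e-01  1.42415728e+00  2.42031248e-05
  1.40481384e+00 -2.20124057e+00] [-4.62282891e-01  8.86732279e-01  6.28081527e-04]
[[255. 183.]
 [253. 174.]
 [254. 209.]
 [354.  61.]]
```

View pics/w2.png

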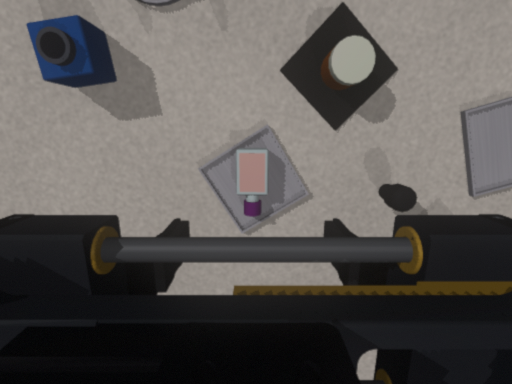

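The jar stands upright on the mat at (350,62). The flask block spans (237,149)–(268,194) with the cap at (252,207). Its width lies across the finger line, as wanted.

```bash
python3 - <<'E'
from seg import *
im=cv2.imread("pics/w2.png"); c=robot.get_calibration("wrist")
print(im[170,230:275].tolist()[::3], [im[v,252].tolist() for v in range(144,218,3)])
roi=(228,142,278,200)
lab=clean(hsv(im,(0,40,120),(15,255,255)),roi); print("label",rect(c,lab,.029))
cap=clean(hsv(im,(135,90,20),(165,255,255)),(235,190,270,222)); print("cap",rect(c,cap,.022),circ(c,cap,.022))
m=((im[...,1]>140)|(hsv(im,(0,40,120),(15,255,255))>0)).astype(np.uint8)*255
m=cv2.morphologyEx(m,cv2.MORPH_OPEN,np.ones((3,3)))
b=clean(m,roi); print("block",rect(c,b,.029), cv2.boundingRect(b))
print("sq",rect(c,clean(steel(im),(190,118,320,216),5),.006))
E
```

```text
[[125, 121, 123], [114, 109, 113], [124, 122, 119], [140, 142, 153], [122, 128, 161], [124, 129, 162], [123, 129, 162], [123, 128, 161], [123, 128, 161], [123, 129, 162], [123, 129, 161], [123, 129, 161], [143, 142, 135], [95, 92, 94], [96, 93, 96]] [[111, 108, 109], [112, 109, 110], [149, 148, 140], [126, 129, 150], [123, 129, 162], [123, 129, 162], [123, 127, 161], [123, 128, 161], [122, 128, 161], [122, 128, 161], [122, 127, 161], [122, 127, 160], [123, 127, 160], [122, 128, 161], [122, 127, 160], [122, 127, 159], [144, 145, 145], [134, 132, 125], [152, 150, 142], [132, 127, 123], [84, 37, 81], [83, 37, 80], [82, 37, 81], [81, 36, 80], [95, 74, 92]]
label [655.1 -31.5  50.9  32.4  27.5]
cap [701.2  -8.6  21.1  20.4 -62.5] [700.2  -8.3  27.3 700.9  -8.4]
block [658.5 -30.4  66.3  38.6  26.5] (237, 150, 30, 50)
sq [668.7 -22.  114.7 114.5  59.2]
```

```bash
python3 -m pendant '[[[-0.005,-0.01,-0.04],[0,0,0],1],[[-0.005,-0.01,-0.09],[0,0,0],0.7],[[-0.005,-0.01,-0.14],[0,0,0],0.7],[[-0.005,-0.01,-0.18],[0,0,0],0.7],[[-0.005,-0.01,-0.2],[0,0,0],0.7],[[-0.005,-0.01,-0.204],[0,0,0],0.7],[[-0.005,-0.01,-0.204],[0,0,0],0.2],[[-0.005,-0.01,-0.204],[0,0,0],-0.6],[[-0.005,-0.01,-0.204],[0,0,0],-0.6],[[-0.005,-0.01,-0.204],[0,0,0],-0.6],[[-0.005,-0.01,-0.204],[0,0,0],-0.6]]' 20
```

```text
time_s: 7.58
ee_pos: [0.6587, -0.0308, 0.084]
orientation: [0.0, -0.239, 0.971, -0.0]
force: [-1.4, 0.7, 4.3]
width: 0.0424
gripper_force: 20.0
```

```bash
python3 -m pendant '[[[0,0,0.015],[0,0,0],-0.6],[[0,0,0.05],[0,0,0],-0.6],[[-0.015,0.02,0.09],[0,0,3],-0.6],[[-0.04,0.055,0.09],[0,0,6],-0.6],[[-0.07,0.1,0.09],[0,0,9],-0.6],[[-0.1,0.145,0.09],[0,0,12],-0.6],[[-0.13,0.19,0.09],[0,0,15],-0.6],[[-0.16,0.23,0.09],[0,0,16.5],-0.6],[[-0.1825,0.26,0.09],[0,0,16.5],-0.6],[[-0.1925,0.273,0.075],[0,0,16.5],-0.6],[[-0.1925,0.273,0.045],[0,0,16.5],-0.6],[[-0.1925,0.273,0.03],[0,0,16.5],-0.6]]'
python3 - <<'E'
from seg import *
cv2.imwrite("pics/x3.png",np.vstack([cv2.resize(robot.read_camera("top")[155:220,115:200],None,fx=6,fy=6,interpolation=2)]))
E
```

```text
time_s: 9.07
ee_pos: [0.4649, 0.2416, 0.1113]
orientation: [-0.001, -0.376, 0.927, -0.0]
force: [-0.2, -0.8, 0.4]
width: 0.0429
gripper_force: 20.0
```

View pics/x3.png

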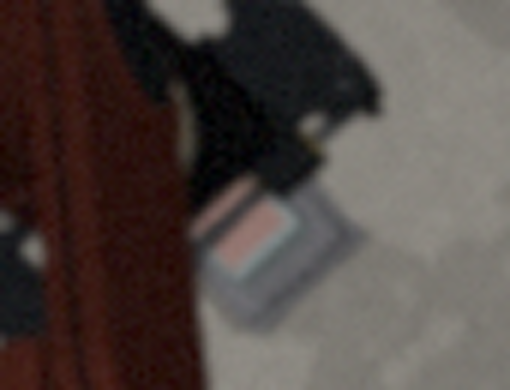

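The flask is held parallel to the long tray and over it. I lower it in small steps.

```bash
python3 -m pendant '[[[0.001,0.001,-0.012],[0,0,0],-0.6],[[0.001,0.001,-0.022],[0,0,0],-0.6],[[0.001,0.001,-0.026],[0,0,0],-0.6],[[0.001,0.001,-0.027],[0,0,0],-0.6],[[0.001,0.001,-0.028],[0,0,0],-0.6]]'
```

```text
time_s: 9.75
ee_pos: [0.4671, 0.2433, 0.0856]
orientation: [0.0, -0.376, 0.927, -0.0]
force: [-0.2, 0.6, -1.0]
width: 0.0428
gripper_force: 20.0
```

```bash
python3 -m pendant '[[[0,0,-0.001],[0,0,0],-0.6],[[0,0,-0.002],[0,0,0],-0.6]]'
```

```text
time_s: 10.0
ee_pos: [0.467, 0.2434, 0.084]
orientation: [0.0, -0.376, 0.927, -0.0]
force: [-4.5, -0.1, 10.6]
width: 0.0428
gripper_force: 20.0
```

The flask is down. I release it, rise, and travel to the box while turning −90° (to stay within the wrist's range).

```bash
python3 -m pendant '[[[0,0,0],[0,0,0],0.1],[[0,0,0],[0,0,0],0.3],[[0,0,0.02],[0,0,0],0.4],[[0,0,0.06],[0,0,0],1],[[0,0,0.12],[0,0,-8],1],[[0,-0.03,0.17],[0,0,-18],1],[[0,-0.07,0.2],[0,0,-28],1],[[0,-0.12,0.2],[0,0,-38],1],[[0,-0.17,0.2],[0,0,-48],1],[[0,-0.22,0.2],[0,0,-58],1],[[0,-0.27,0.2],[0,0,-68],1],[[0,-0.32,0.2],[0,0,-78],1]]'
python3 - <<'E'
from seg import *
im=robot.read_camera("top"); cv2.imwrite("pics/top4.png",im); c=robot.get_calibration("top")
fl=clean(hsv(im,(0,35,80),(15,255,255)),(130,165,180,210)); cap=clean(hsv(im,(135,90,20),(165,255,255)),(125,160,180,213))
a,b=rect(c,fl,.029),circ(c,cap,.02); print(a,b,np.degrees(np.arctan2(b[4]-a[1],b[3]-a[0])))
print("lg",rect(c,clean(steel(im),(125,160,180,213)),.006))
cv2.imwrite("pics/t4c.png",cv2.resize(im[150:225,110:280],None,fx=4,fy=4,interpolation=2))
E
```

```text
time_s: 11.5
ee_pos: [0.4665, -0.0784, 0.2833]
orientation: [0.0, 0.294, 0.956, 0.0]
force: [-0.0, 0.1, -0.3]
width: 0.0871
gripper_force: 0.0
[465.4 242.1  49.3  31.7  46.1] [503.8 278.1  21.4 504.  278.8] 43.55459645827936
lg [475.6 251.4 125.1  72.3  43.4]
```

```bash
python3 -m pendant '[[[0.003,-0.045,0],[0,0,-8],1],[[0.007,-0.09,0],[0,0,-12],1],[[0.01,-0.14,0],[0,0,-12],1],[[0.0105,-0.175,0],[0,0,-12],1],[[0.0105,-0.1835,0],[0,0,-12],1],[[0.0105,-0.1835,0],[0,0,-12],1]]'
python3 - <<'E'
from seg import *
c=robot.get_calibration("wrist"); im=robot.read_camera("wrist"); cv2.imwrite("pics/w5.png",im)
s=robot.observe(); y=rot(s["orientation"]).as_matrix()[:,1]; print(s["ee_pos"],np.degrees(np.arctan2(y[1],y[0])),s["joint_positions"][5])
print(proj(c,[[.4775,-.252,.006],[.4775,-.26,.043]]).round())
E
```

```text
time_s: 12.3
ee_pos: [0.4772, -0.26, 0.2829]
orientation: [-0.0, 0.39, 0.921, 0.0]
force: [0.3, 1.2, 0.9]
width: 0.0871
gripper_force: 0.0
[ 0.4772636  -0.25941967  0.28295951] 44.150904661514026 -1.4140071840755042
[[261. 174.]
 [257. 183.]]
```

View pics/w5.png

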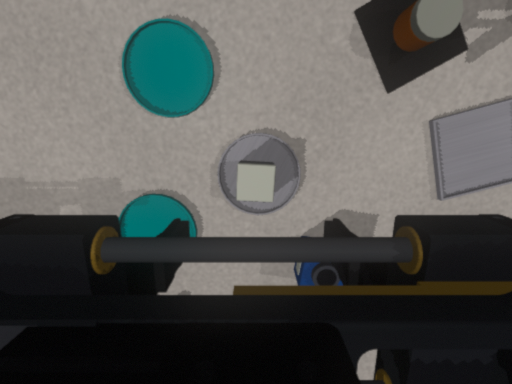

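The top measurement puts the flask within about 2 mm of the long tray's centre and parallel to it. In the wrist view the box lid is at (256,182) on the steel tray (260,173).

```bash
python3 - <<'E'
from seg import *
im=cv2.imread("pics/w5.png"); c=robot.get_calibration("wrist")
print("box",rect(c,clean(white(im,125),(225,150,290,210)),.043))
print("rd",circ(c,clean(steel(im),(212,126,305,216),5),.006))
E
```

```text
box [ 475.9 -261.5   48.    47.3   41.1]
rd [ 476.5 -254.9  115.4  475.7 -254.2]
```

```bash
python3 -m pendant '[[[-0.001,-0.001,-0.04],[0,0,-1.5],1],[[-0.001,-0.001,-0.09],[0,0,-1.5],1],[[-0.001,-0.001,-0.14],[0,0,-1.5],1],[[-0.001,-0.001,-0.175],[0,0,-1.5],0.8],[[-0.001,-0.001,-0.192],[0,0,-1.5],0.8],[[-0.001,-0.001,-0.197],[0,0,-1.5],0.7],[[-0.001,-0.001,-0.197],[0,0,-1.5],0.3],[[-0.001,-0.001,-0.197],[0,0,-1.5],-0.5],[[-0.001,-0.001,-0.197],[0,0,-1.5],-0.5],[[-0.001,-0.001,-0.197],[0,0,-1.5],-0.5],[[-0.001,-0.001,-0.197],[0,0,-1.5],-0.5]]' 20
```

```text
time_s: 13.72
ee_pos: [0.4768, -0.2617, 0.0872]
orientation: [0.001, 0.402, 0.916, -0.0]
force: [-0.6, 1.0, 6.3]
width: 0.0484
gripper_force: 19.9
```

```bash
python3 -m pendant '[[[0,0,0.015],[0,0,0],-0.5],[[0,0,0.05],[0,0,0],-0.5],[[0.012,0.015,0.085],[0,0,3],-0.5],[[0.04,0.05,0.09],[0,0,6],-0.5],[[0.072,0.09,0.09],[0,0,9],-0.5],[[0.104,0.13,0.09],[0,0,12],-0.5],[[0.136,0.17,0.09],[0,0,15],-0.5],[[0.164,0.205,0.09],[0,0,16.5],-0.5],[[0.184,0.23,0.09],[0,0,16.5],-0.5],[[0.1925,0.24,0.07],[0,0,16.5],-0.5],[[0.1925,0.24,0.035],[0,0,16.5],-0.5],[[0.1925,0.24,0.012],[0,0,16.5],-0.5]]'
python3 -m pendant '[[[0,0,-0.005],[0,0,0],-0.5],[[0,0,-0.009],[0,0,0],-0.5],[[0,0,-0.011],[0,0,0],-0.5],[[0,0,-0.011],[0,0,0],-0.5]]'
```

```text
time_s: 15.22
ee_pos: [0.6679, -0.0209, 0.0966]
orientation: [-0.001, 0.266, 0.964, -0.0]
force: [0.0, 0.4, -1.3]
width: 0.0481
gripper_force: 19.9
time_s: 15.72
ee_pos: [0.6693, -0.0215, 0.0882]
orientation: [0.001, 0.266, 0.964, 0.0]
force: [0.2, 0.7, -1.2]
width: 0.0482
gripper_force: 19.9
```

```bash
python3 -m pendant '[[[0,0,-0.001],[0,0,0],-0.5],[[0,0,-0.002],[0,0,0],-0.5]]'
```

```text
time_s: 15.98
ee_pos: [0.6694, -0.0214, 0.0872]
orientation: [0.001, 0.266, 0.964, -0.0]
force: [-5.3, 0.0, 13.2]
width: 0.0483
gripper_force: 19.9
```

The box is down. I release it, rise, and go over the jar.

```bash
python3 -m pendant '[[[0,0,0],[0,0,0],0.3],[[0,0,0],[0,0,0],0.6],[[0,0,0.02],[0,0,0],0.7],[[0,0,0.06],[0,0,0],1],[[0,0,0.12],[0,0,0],1],[[-0.03,0.005,0.16],[0,0,0],1],[[-0.07,0.012,0.2],[0,0,0],1],[[-0.12,0.02,0.2],[0,0,0],1],[[-0.165,0.028,0.2],[0,0,0],1],[[-0.181,0.0305,0.2],[0,0,0],1],[[-0.181,0.0305,0.2],[0,0,0],1]]'
python3 - <<'E'
from seg import *
c=robot.get_calibration("wrist"); im=robot.read_camera("wrist"); cv2.imwrite("pics/w6.png",im)
print(robot.observe()["ee_pos"],proj(c,[[.488,.0095,.054],[.669,-.021,.043]]).round())
u,v=proj(c,[[.488,.0095,.054]])[0].astype(int)
print("jar",circ(c,clean(white(im,125),(u-35,v-35,u+35,v+35)),.054))
t=robot.read_camera("top"); cv2.imwrite("pics/top6.png",t); c=robot.get_calibration("top")
print("box",rect(c,clean(white(t),(225,100,270,145)),.043),"sq",rect(c,clean(steel(t),(215,90,280,152)),.006))
E
```

```text
time_s: 17.35
ee_pos: [0.4874, 0.0094, 0.2868]
orientation: [0.001, 0.266, 0.964, 0.0]
force: [0.5, 0.6, 0.8]
width: 0.0873
gripper_force: 0.0
[0.4881893  0.00922029 0.28671927] [[257. 184.]
 [303. 298.]]
jar [486.2   8.7  48.5 485.8   9. ]
box [673.3 -69.9  30.5  19.1   8.2] sq [657.6 -70.9 104.8  42.   -6.7]
```

View pics/w6.png

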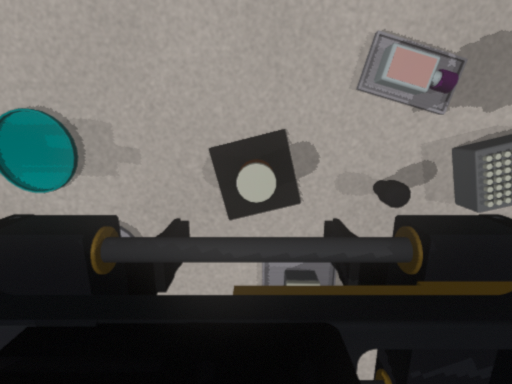

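The jar is at (256,182) in the middle of the mat, and the flask lies in its tray at (410,70). I grip the jar.

```bash
python3 -m pendant '[[[-0.001,0,-0.04],[0,0,0],1],[[-0.001,0,-0.09],[0,0,0],1],[[-0.001,0,-0.14],[0,0,0],1],[[-0.001,0,-0.175],[0,0,0],1],[[-0.001,0,-0.192],[0,0,0],1],[[-0.001,0,-0.197],[0,0,0],0.7],[[-0.001,0,-0.197],[0,0,0],0.2],[[-0.001,0,-0.197],[0,0,0],-0.5],[[-0.001,0,-0.197],[0,0,0],-0.5],[[-0.001,0,-0.197],[0,0,0],-0.5],[[-0.001,0,-0.197],[0,0,0],-0.5]]' 20
```

```text
time_s: 18.82
ee_pos: [0.4874, 0.0092, 0.0891]
orientation: [0.001, 0.266, 0.964, 0.0]
force: [-1.8, 0.3, 6.9]
width: 0.0493
gripper_force: 20.0
```

```bash
python3 -m pendant '[[[0,0,0.015],[0,0,0],-0.5],[[0,0,0.05],[0,0,0],-0.5],[[0,-0.02,0.085],[0,0,0],-0.5],[[-0.002,-0.065,0.09],[0,0,0],-0.5],[[-0.004,-0.115,0.09],[0,0,0],-0.5],[[-0.006,-0.165,0.09],[0,0,0],-0.5],[[-0.008,-0.215,0.09],[0,0,0],-0.5],[[-0.01,-0.25,0.09],[0,0,0],-0.5],[[-0.01,-0.263,0.07],[0,0,0],-0.5],[[-0.01,-0.263,0.035],[0,0,0],-0.5],[[-0.01,-0.263,0.012],[0,0,0],-0.5],[[-0.01,-0.263,0.005],[0,0,0],-0.5]]'
python3 -m pendant '[[[0,0,-0.003],[0,0,0],-0.5],[[0,0,-0.004],[0,0,0],-0.5],[[0,0,-0.005],[0,0,0],-0.5]]'
```

```text
time_s: 20.32
ee_pos: [0.4756, -0.2531, 0.0919]
orientation: [-0.002, 0.266, 0.964, 0.001]
force: [-0.2, 0.1, -1.3]
width: 0.0491
gripper_force: 20.0
time_s: 20.7
ee_pos: [0.4774, -0.2541, 0.0893]
orientation: [0.001, 0.266, 0.964, -0.0]
force: [0.7, 1.3, -1.9]
width: 0.0489
gripper_force: 20.0
```

```bash
python3 -m pendant '[[[0,0,-0.001],[0,0,0],-0.5],[[0,0,-0.002],[0,0,0],-0.5]]'
```

```text
time_s: 20.95
ee_pos: [0.4773, -0.2541, 0.0881]
orientation: [0.0, 0.266, 0.964, -0.0]
force: [-6.6, 4.6, 16.5]
width: 0.0494
gripper_force: 19.9
```

```bash
python3 -m pendant '[[[0,0,0],[0,0,0],0.4],[[0,0,0],[0,0,0],0.7],[[0,0,0.02],[0,0,0],1],[[0,0,0.06],[0,0,0],1],[[0,0,0.12],[0,0,0],1],[[-0.02,-0.03,0.16],[0,0,0],1],[[-0.05,-0.07,0.2],[0,0,0],1],[[-0.08,-0.11,0.2],[0,0,0],1],[[-0.11,-0.15,0.2],[0,0,0],1],[[-0.14,-0.19,0.2],[0,0,0],1],[[-0.16,-0.22,0.2],[0,0,0],1],[[-0.16,-0.22,0.2],[0,0,0],1]]'
python3 - <<'E'
from seg import *
im=robot.read_camera("top"); c=robot.get_calibration("top"); S=steel(im); W=white(im)
print("sq",rect(c,clean(S,(215,90,280,152)),.006),"box",rect(c,clean(W,(228,100,270,145)),.043))
print("rd",circ(c,clean(S,(300,160,352,214)),.006),"jar",circ(c,clean(W,(308,170,350,205)),.053))
print("camera",rect(c,clean(hsv(im,(105,130,20),(125,255,255)),(318,115,358,155)),.05))
d=cv2.absdiff(im,cv2.imread("pics/top0.png")).max(2)
print("rack/eyepiece diff",d[100:155,100:200].max())
cv2.imwrite("pics/end.png",cv2.resize(im[90:280,100:420],None,fx=2.5,fy=2.5,interpolation=cv2.INTER_CUBIC))
E
```

```text
time_s: 22.45
ee_pos: [0.3151, -0.4756, 0.2859]
orientation: [-0.0, 0.268, 0.963, -0.0]
force: [0.6, 0.1, -0.2]
width: 0.0869
gripper_force: 0.0
sq [669.  -20.  117.4 116.6  59.6] box [670.2 -20.6  48.4  47.5  57.5]
rd [ 477.6 -252.7  117.3  476.9 -252.6] jar [ 478.  -253.8   50.1  478.3 -253.7]
camera [ 623.5 -278.1   68.2   57.4  -53.5]
rack/eyepiece diff 25
```

View pics/end.png

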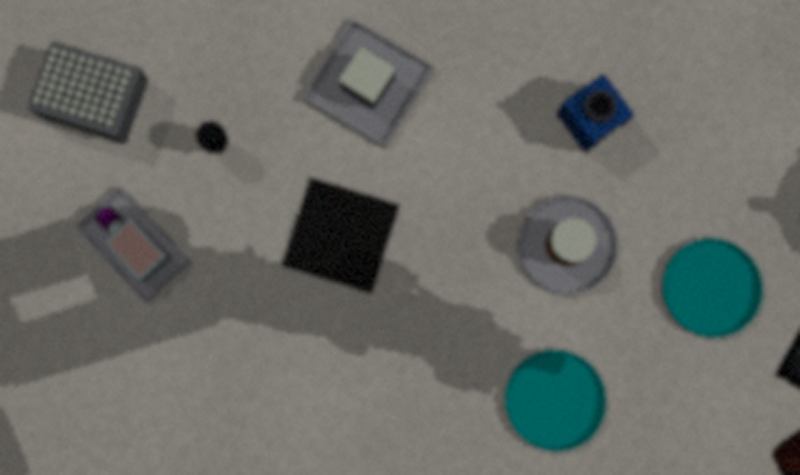

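The flask lies lengthwise in the long tray (crop 130,245), the box is centred on the square tray (367,75), and the jar is centred on the round tray (573,240). The mat is empty, and the rack, camera and eyepiece are where they were.

```bash
python3 -c "
from cell import robot
print(robot.finish_job())"
```

```text
the job is handed in; nothing more can be done
None
```

The job is handed in at about 22.5 s: flask, slide box and jar each measured within about 2 mm of the middle of their own trays, with the jar parked on the mat on the way and the rack, camera and eyepiece unmoved.

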